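# Square up the mounting plates and weigh them down

## Robot

A 7-joint arm with a two-finger parallel gripper is mounted at the origin on the work surface. World frame = base frame: x ahead of the robot, y to its left, z up, the work surface at z = 0. Lengths are in mm, angles in rad, forces in N, time in s.
With the tool pointing down it reaches from about 400 to 900 mm from the base axis. Payload 5.5 kg.
Tool frame: the origin (TCP) lies between the finger pads; the fingertips stand 19 mm ahead of it and the grasp point (between the pads) is the TCP; x points along the fingers, y is the direction in which the jaws open and shut, and the axes are right-handed (so a half turn about x gives the same grasp; the last joint's range is limited). The gripper opens to 85 mm and grips with 20 to 120 N. Pads are 22 mm wide; open, the fingers measure 114 mm over their backs; the gripper's body (76 mm by 85 mm) begins 54 mm behind the grasp point. The pads swing forward as they close: fully open they stand 13 mm farther back than shut.
Start: joints at [1.401, 0.501, -0.427, 1.55, 0.221, 1.138, -0.21], TCP at [272.651, -590.052, 222.71] pointing down, gripper open.
Joint ranges: [-2.88, 2.88], [-0.31, 2.03], [-1.54, 1.56], [0.2, 2.42], [-1.41, 4.55], [0.19, 2.02], [-2.57, 2.57]. Speed limits (rad/s): [2.57, 2.57, 3.14, 3.14, 3.14, 3.14, 3.14].

## Interface

Orientations are given as a unit quaternion [w, x, y, z].
In Python, from rig import * gives the robot as it stands. Calls block until the motion is done:
- move_pose(position, orientation): joint-space move of the TCP to a pose.
- move_straight(position, frame=None, max_speed=150, f_stop=None): straight line of the TCP; frame=None keeps the orientation; max_speed is the mean speed in mm/s. With f_stop (N) it stops when the force on the tool has changed by that much, and returns True; else False.
- move_joints(angles): joint-space move.
- set_gripper(opening, newtons=None): finger opening in mm; newtons is the grip in N (None keeps the last); returns when the fingers have stopped.
- sleep(seconds).
- ik(position, orientation): joint angles nearest the present ones, or None.
- get_state(): the state.
- read_camera(name): name is "scene" or "top"; returns a dict with "image" (400x640x3 uint8, blue, green, red), "range_z" (400x640 float32, mm along the optical axis (not along the pixel's ray), 0 where there is no reading), "fx", "fy", "cx", "cy" (pixels), "extrinsics" (4x4, takes a point from camera to world coordinates). Camera axes: x right, y up, looking along -z (the intrinsics and any distortion apply to the point x, -y, -z); pixel columns grow to the right and rows downward; lengths in mm; the calibration is good to about 2 mm. A picture is of the moment at which its call begins.
A pose or a line that the arm cannot do raises PlanningError and nothing moves.
- close_job(): hands the job in, once; it reports no verdict.
Trained networks look in a picture, given as the dict that the camera call returned (one of the last four; its "shot" number tells which), for a name from the list of things; names that differ only in an ending like _2 or _b are one class to them, and where a whole thing is asked for, a point or a joint stands for the part that bears it (a point fixed in the world has none). Each returns a list of dicts, best first, with "conf" (0 to 1); they miss things now and then, are a little off and sometimes report something else, mostly with a low value. They report only what shows in the picture. A call takes as long as a camera call. They do not tell look-alikes from the thing itself.
- regions_of(picture, thing): "mask" (400x640 bool, what is visible of it) and "rect" ([left, top, width, height] in pixels, round what is visible of it).
The state is a dict: "t": time; "joints": joint angles; "qd": joint speeds; "joint_efforts": joint torques, N m; "tcp_pos": TCP position; "orientation": TCP orientation; "force": force on the tool from outside, world axes, zero at the start; "torque": the same for the moment, N m; "opening": finger opening in mm.
Only numpy, scipy, OpenCV 4.12 (cv2) and the standard library are available. Lean on these libraries where they do the work, as an engineer would, in place of code of your own. Each camera call takes 0.05 s, during which the arm holds its last target.

## Task

Set up the mounting plates for marking out: slide each one round on its fixture, without lifting it, by pushing the corner that sticks out towards the robot while the opposite corner bears on the round peg, until its far long edge lies flush against both peg and stop block and it sits roughly centred between them. When all the plates there are lie square, raise the lid of the weight box over the end lip, slide it out of its grooves and lay it flat on the bench itself; then stand one weight upright on the middle of each plate, leave any spare weight in the box, and do not disturb the other things on the bench.

Things in the scene. Friction and masses are not known exactly. Their poses are not given: they have to be found in the camera images.
- fixture_1: black slab fixed to the bench, 150 x 150 x 6 mm, reaching 85 mm to -x, 65 mm to +x, 75 mm to each side of the origin. Origin at bench level below where the middle of a squared plate belongs; x axis points level to the stops (roughly away from the robot), z up. A steel peg and a steel stop block stand on it; both touch the line x = 43 mm. If its plate is absent, leave it empty
- peg_1 (a point): top centre of the round steel peg of fixture_1: 10 mm diameter, 22 mm high above the slab, at x 48, y +35 mm of the fixture, its left (+y) side. The steel stop block stands on the other side: 30 mm along y, 12 mm along x, 16 mm high above the slab, its centre at x 49, y -35 mm of the fixture, its front face at x 43 mm
- plate_1: flat aluminium plate of fixture_1, 86 (its x) x 100 (its y) x 10 mm, 0.3 kg, lying on the slab, sliding at 1 to 3 N. Starts turned 17 to 29 deg: its left (+y) far corner at the peg, its right (-y) end swung to the robot. Origin: centre of underside, z up. Squared, its axes match the fixture's and its far edge (x +43 mm) touches peg and block. May be absent (2 or 3 are there)
- fixture_2: black slab fixed to the bench, 150 x 150 x 6 mm, reaching 85 mm to -x, 65 mm to +x, 75 mm to each side of the origin. Origin at bench level below where the middle of a squared plate belongs; x axis points level to the stops (roughly away from the robot), z up. A steel peg and a steel stop block stand on it; both touch the line x = 43 mm. If its plate is absent, leave it empty
- peg_2 (a point): top centre of the round steel peg of fixture_2: 10 mm diameter, 22 mm high above the slab, at x 48, y -35 mm of the fixture, its right (-y) side. The steel stop block stands on the other side: 30 mm along y, 12 mm along x, 16 mm high above the slab, its centre at x 49, y +35 mm of the fixture, its front face at x 43 mm
- plate_2: flat aluminium plate of fixture_2, 86 (its x) x 100 (its y) x 10 mm, 0.3 kg, lying on the slab, sliding at 1 to 3 N. Starts turned 17 to 29 deg: its right (-y) far corner at the peg, its left (+y) end swung to the robot. Origin: centre of underside, z up. Squared, its axes match the fixture's and its far edge (x +43 mm) touches peg and block. May be absent (2 or 3 are there)
- fixture_3: black slab fixed to the bench, 150 x 150 x 6 mm, reaching 85 mm to -x, 65 mm to +x, 75 mm to each side of the origin. Origin at bench level below where the middle of a squared plate belongs; x axis points level to the stops (roughly away from the robot), z up. A steel peg and a steel stop block stand on it; both touch the line x = 43 mm. If its plate is absent, leave it empty
- peg_3 (a point): top centre of the round steel peg of fixture_3: 10 mm diameter, 22 mm high above the slab, at x 48, y +35 mm of the fixture, its left (+y) side. The steel stop block stands on the other side: 30 mm along y, 12 mm along x, 16 mm high above the slab, its centre at x 49, y -35 mm of the fixture, its front face at x 43 mm
- plate_3: flat aluminium plate of fixture_3, 86 (its x) x 100 (its y) x 10 mm, 0.3 kg, lying on the slab, sliding at 1 to 3 N. Starts turned 17 to 29 deg: its left (+y) far corner at the peg, its right (-y) end swung to the robot. Origin: centre of underside, z up. Squared, its axes match the fixture's and its far edge (x +43 mm) touches peg and block. May be absent (2 or 3 are there)
- box: plywood box fixed to the bench, 212 (its x) x 112 (its y) mm, 69 mm high; origin at bench level under its centre, z up. Inside 200 x 88 mm, floor 5 mm above the bench. The lid lies in grooves along the long sides, under aluminium rails from x -20 to +106 mm that leave 9 mm of play above it. The +x end is closed to the top; the -x end has the low lip
- lip (a point): middle of the top of the lip at the box's -x end, 54 mm above the bench and 4 mm above the lid's underside. Raise the lid 5 to 8 mm, slide it 120 mm or more to the box's -x, and it is clear of the rails and can be lifted away
- lid: sliding wooden lid, 196 (its x) x 95 (its y) x 5 mm, 0.15 kg, origin at the centre of its underside, z up; starts in the box, underside 50 mm above the bench, axes along the box's. On it, 65 mm from the centre to -x, stands a grip rib 12 mm thick (x), 45 mm long (y), rising 26 mm above the lid
- lid_grip (a point): top centre of the lid's grip rib, 31 mm above the lid's underside; axes as the lid's
- weight_1: steel hold-down weight, about 0.28 kg: disc 50 mm across and 18 mm high with a knob 16 mm across and 22 mm high on top; origin at the centre of its underside. All three are alike, always there, and stand in the box in a row along its length about 62 mm apart, under the lid, at the start
- weight_2: steel hold-down weight, about 0.28 kg: disc 50 mm across and 18 mm high with a knob 16 mm across and 22 mm high on top; origin at the centre of its underside. All three are alike, always there, and stand in the box in a row along its length about 62 mm apart, under the lid, at the start
- weight_3: steel hold-down weight, about 0.28 kg: disc 50 mm across and 18 mm high with a knob 16 mm across and 22 mm high on top; origin at the centre of its underside. All three are alike, always there, and stand in the box in a row along its length about 62 mm apart, under the lid, at the start
- socket_a: upright steel socket, 32 mm across, 50 mm high; a bystander, not to be disturbed. Origin in or under it
- socket_b: upright steel socket, 26 mm across, 40 mm high; a bystander, not to be disturbed. Origin in or under it
- ball_joint: dark steel ball joint standing stud up, 48 mm across, 62 mm high; a bystander, not to be disturbed. Origin in or under it
- screwdriver: screwdriver lying flat; a bystander, not to be disturbed. Origin in or under it
- wrench: wrench lying flat; a bystander, not to be disturbed. Origin in or under it
Things that resemble listed ones, but are neither listed nor needed, are in the scene too. Leave any yellow look-alike of the fixture_1 alone.

How it is judged (in metres and radians):
On the way, in this order (a step that is already met when the one before it is completed fails the run):
1. every plate lies square against peg and stop block, with the lid still closed (x of plate_1 in the frame of fixture_1 between -0.0035 and 0.004 m and y of plate_1 in the frame of fixture_1 between -0.018 and 0.018 m and angle between the x axis of plate_1 and the x axis of fixture_1, either way round below 0.05 rad and z of plate_1 in the frame of fixture_1 below 0.01 m and x of plate_2 in the frame of fixture_2 between -0.0035 and 0.004 m and y of plate_2 in the frame of fixture_2 between -0.018 and 0.018 m and angle between the x axis of plate_2 and the x axis of fixture_2, either way round below 0.05 rad and z of plate_2 in the frame of fixture_2 below 0.01 m and x of plate_3 in the frame of fixture_3 between -0.0035 and 0.004 m and y of plate_3 in the frame of fixture_3 between -0.018 and 0.018 m and angle between the x axis of plate_3 and the x axis of fixture_3, either way round below 0.05 rad and z of plate_3 in the frame of fixture_3 below 0.01 m and horizontal distance between lid and box below 0.02 m and height (world z) of lid below 0.058 m), for 0.2 s.
2. the lid is out of the box and lies flat on the bench (height (world z) of lid below 0.006 m and angle between lid's own z axis and vertical below 0.05 rad), for 0.2 s.
At the end, for the whole second after the job is handed in: Each plate present has its far edge within 3.5 mm of the stop line, parallel within 2.9 degrees, within 18 mm of centre sideways; an upright weight within 20 mm of its middle; spare weight in the box; lid flat on the bench; all at rest (all of step 2 and x of plate_1 in the frame of fixture_1 between -0.0035 and 0.004 m and y of plate_1 in the frame of fixture_1 between -0.018 and 0.018 m and angle between the x axis of plate_1 and the x axis of fixture_1, either way round below 0.05 rad and z of plate_1 in the frame of fixture_1 below 0.01 m and x of plate_2 in the frame of fixture_2 between -0.0035 and 0.004 m and y of plate_2 in the frame of fixture_2 between -0.018 and 0.018 m and angle between the x axis of plate_2 and the x axis of fixture_2, either way round below 0.05 rad and z of plate_2 in the frame of fixture_2 below 0.01 m and x of plate_3 in the frame of fixture_3 between -0.0035 and 0.004 m and y of plate_3 in the frame of fixture_3 between -0.018 and 0.018 m and angle between the x axis of plate_3 and the x axis of fixture_3, either way round below 0.05 rad and z of plate_3 in the frame of fixture_3 below 0.01 m and ((horizontal distance between weight_1 and plate_1 below 0.02 m and z of weight_1 in the frame of plate_1 between 0.006 and 0.014 m and angle between weight_1's own z axis and vertical below 0.1 rad) or (horizontal distance between weight_2 and plate_1 below 0.02 m and z of weight_2 in the frame of plate_1 between 0.006 and 0.014 m and angle between weight_2's own z axis and vertical below 0.1 rad) or (horizontal distance between weight_3 and plate_1 below 0.02 m and z of weight_3 in the frame of plate_1 between 0.006 and 0.014 m and angle between weight_3's own z axis and vertical below 0.1 rad)) and ((horizontal distance between weight_1 and plate_2 below 0.02 m and z of weight_1 in the frame of plate_2 between 0.006 and 0.014 m and angle between weight_1's own z axis and vertical below 0.1 rad) or (horizontal distance between weight_2 and plate_2 below 0.02 m and z of weight_2 in the frame of plate_2 between 0.006 and 0.014 m and angle between weight_2's own z axis and vertical below 0.1 rad) or (horizontal distance between weight_3 and plate_2 below 0.02 m and z of weight_3 in the frame of plate_2 between 0.006 and 0.014 m and angle between weight_3's own z axis and vertical below 0.1 rad)) and ((horizontal distance between weight_1 and plate_3 below 0.02 m and z of weight_1 in the frame of plate_3 between 0.006 and 0.014 m and angle between weight_1's own z axis and vertical below 0.1 rad) or (horizontal distance between weight_2 and plate_3 below 0.02 m and z of weight_2 in the frame of plate_3 between 0.006 and 0.014 m and angle between weight_2's own z axis and vertical below 0.1 rad) or (horizontal distance between weight_3 and plate_3 below 0.02 m and z of weight_3 in the frame of plate_3 between 0.006 and 0.014 m and angle between weight_3's own z axis and vertical below 0.1 rad)) and ((x of weight_1 in the frame of box between -0.1 and 0.1 m and y of weight_1 in the frame of box between -0.05 and 0.05 m and z of weight_1 in the frame of box below 0.05 m) or (horizontal distance between weight_1 and plate_1 below 0.02 m and z of weight_1 in the frame of plate_1 between 0.006 and 0.014 m and angle between weight_1's own z axis and vertical below 0.1 rad) or (horizontal distance between weight_1 and plate_2 below 0.02 m and z of weight_1 in the frame of plate_2 between 0.006 and 0.014 m and angle between weight_1's own z axis and vertical below 0.1 rad) or (horizontal distance between weight_1 and plate_3 below 0.02 m and z of weight_1 in the frame of plate_3 between 0.006 and 0.014 m and angle between weight_1's own z axis and vertical below 0.1 rad)) and ((x of weight_2 in the frame of box between -0.1 and 0.1 m and y of weight_2 in the frame of box between -0.05 and 0.05 m and z of weight_2 in the frame of box below 0.05 m) or (horizontal distance between weight_2 and plate_1 below 0.02 m and z of weight_2 in the frame of plate_1 between 0.006 and 0.014 m and angle between weight_2's own z axis and vertical below 0.1 rad) or (horizontal distance between weight_2 and plate_2 below 0.02 m and z of weight_2 in the frame of plate_2 between 0.006 and 0.014 m and angle between weight_2's own z axis and vertical below 0.1 rad) or (horizontal distance between weight_2 and plate_3 below 0.02 m and z of weight_2 in the frame of plate_3 between 0.006 and 0.014 m and angle between weight_2's own z axis and vertical below 0.1 rad)) and ((x of weight_3 in the frame of box between -0.1 and 0.1 m and y of weight_3 in the frame of box between -0.05 and 0.05 m and z of weight_3 in the frame of box below 0.05 m) or (horizontal distance between weight_3 and plate_1 below 0.02 m and z of weight_3 in the frame of plate_1 between 0.006 and 0.014 m and angle between weight_3's own z axis and vertical below 0.1 rad) or (horizontal distance between weight_3 and plate_2 below 0.02 m and z of weight_3 in the frame of plate_2 between 0.006 and 0.014 m and angle between weight_3's own z axis and vertical below 0.1 rad) or (horizontal distance between weight_3 and plate_3 below 0.02 m and z of weight_3 in the frame of plate_3 between 0.006 and 0.014 m and angle between weight_3's own z axis and vertical below 0.1 rad)) and linear speed of each of plate_1, plate_2, plate_3, weight_1, weight_2, weight_3, lid below 0.02 m/s); the robot touches nothing.
It fails at once if a plate is lifted off its fixture (height (world z) of any of plate_1, plate_2, plate_3 above 0.05 m).
It fails at once if a bystander is disturbed (moved more than 30 mm) (distance of any of socket_a, socket_b, ball_joint, screwdriver, wrench from where it was at the start of the episode above 0.03 m).
Of plate_1, plate_2, plate_3 only 2 to 3 are there at a start; the rules pass over those that are not, and their reading is None.
At some moment in a run one of plate_1, plate_2, plate_3 may be knocked a few centimetres aside while the robot is not near it.
Once in a run the grip may slacken for a moment while it holds something.
It also fails if it takes over 210 s, if anything falls off the work surface, if the arm or the gripper's body presses on something with over 40 N, if the wrist force passes 120 N, or if a joint passes its speed limit or range.

## Working session

There is one attempt and no reset: what is moved stays moved. The work goes in short steps, each a Python script; the robot and the scene stay as the last script left them, time stands still between calls to the robot, and variables do not carry over. Pictures are saved under pics/ and viewed, and the job is handed in when it is done.

```bash
ls; mkdir -p pics; python3 - <<'E'
from rig import *
import cv2
for n in("scene","top"):
    p=read_camera(n); cv2.imwrite(f"pics/{n}0.png",p["image"]); print(n,p["fx"],p["cx"],p["cy"],p["extrinsics"].tolist() if hasattr(p["extrinsics"],'tolist') else p["extrinsics"], [k for k in p])
print(get_state())
E
```

```text
pics
scene 518.0781885531289 318.93591045370783 188.6699507472875 [[-0.4548232277208731, -0.7643371810058964, 0.4570826022258199, 1127.838666985346], [0.890441831700663, -0.3811913258969417, 0.24860916599856192, 318.3994211108439], [-0.015785305924683062, 0.5200786928849247, 0.8539724687154575, 1300.541666928573], [0.0, 0.0, 0.0, 1.0]] ['image', 'range_z', 'fx', 'fy', 'cx', 'cy', 'extrinsics', 'shot']
top 497.2231362971759 317.0487247734532 200.848178742735 [[-0.07074191813351698, 0.9718783531945905, -0.22460642824852936, 158.8746186207609], [-0.9974937231519544, -0.06923246365434424, 0.014599255076955442, -2.3269542361720057], [-0.001361356398189162, 0.2250762816649522, 0.9743401942548795, 1512.9137889321582], [0.0, 0.0, 0.0, 1.0]] ['image', 'range_z', 'fx', 'fy', 'cx', 'cy', 'extrinsics', 'shot']
{'t': 0.1, 'joints': array([ 1.40121613,  0.50171939, -0.42681133,  1.55133684,  0.22081794,
        1.13832942, -0.21029995]), 'qd': array([-0.0008652 , -0.00237836,  0.00096446, -0.00308488, -0.00022357,
        0.00179654,  0.00010406]), 'joint_efforts': array([-1.13252940e-02, -5.70798755e+01, -5.83930761e+00, -2.81742954e+01,
        1.03546941e-02,  5.52070866e-03, -3.94810627e-05]), 'tcp_pos': array([ 272.29778691, -589.50992798,  221.78877372]), 'orientation': array([-0.15123751, -0.69049118, -0.15244129,  0.69073207]), 'force': array([-0.41918924, -0.07889501,  0.71466019]), 'torque': array([-0.02712805,  0.05999346, -0.05867696]), 'opening': 85.29371944106187}
```

View pics/scene0.png

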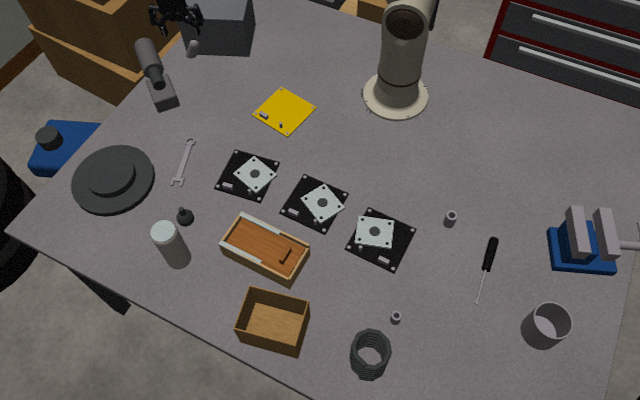

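View pics/top0.png

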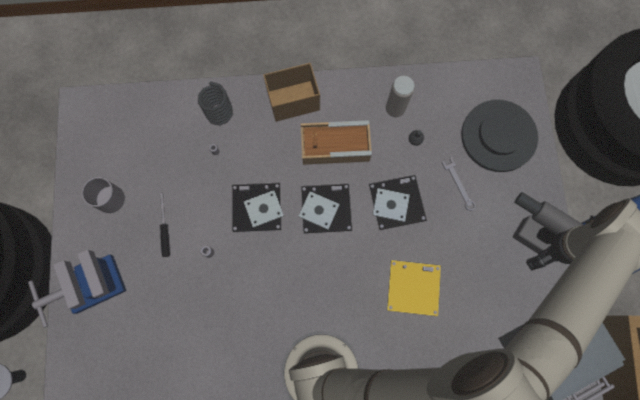

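```bash
cat > h.py <<'E'
from rig import *
import numpy as np, cv2
def pix2w(p,u,v,z=None,d=None):
    """pixel -> world, on plane z or with depth d"""
    u=np.asarray(u,float);v=np.asarray(v,float)
    r=np.stack([(u-p["cx"])/p["fx"],-(v-p["cy"])/p["fy"],-np.ones_like(u)],-1)
    E=np.asarray(p["extrinsics"]);R=E[:3,:3];t=E[:3,3]
    w=r@R.T
    s=(z-t[2])/w[...,2] if d is None else np.asarray(d)
    return t+w*s[...,None]
def w2pix(p,X):
    E=np.asarray(p["extrinsics"]);c=(np.asarray(X,float)-E[:3,3])@E[:3,:3]
    return np.stack([p["cx"]+p["fx"]*c[...,0]/-c[...,2],p["cy"]-p["fy"]*c[...,1]/-c[...,2]],-1)
def crop(p,l,t,w,h,f,name):
    c=p["image"][t:t+h,l:l+w]; cv2.imwrite(name,cv2.resize(c,None,fx=f,fy=f,interpolation=cv2.INTER_CUBIC))
E
python3 - <<'E'
from h import *
for n in("top","scene"):
    p=read_camera(n)
    if n=="top": crop(p,220,110,220,130,3.6,"pics/topc1.png")
    else: crop(p,205,140,220,180,3.3,"pics/scenec1.png")
    for th in("fixture_1","plate_1","peg_1","box","lid","lid_grip","socket_a","ball_joint"):
        try: r=regions_of(p,th)
        except Exception as e: print(th,e); continue
        for d in r:
            m=d["mask"];v,u=np.nonzero(m);dd=p["range_z"][m]; ok=dd>0
            w=pix2w(p,u[ok],v[ok],d=dd[ok]) if ok.any() else np.zeros((1,3))
            print(n,th,round(d["conf"],2),d["rect"],np.median(w,0).round(1))
E
```

```text
top fixture_1 0.92 [300.7, 184.3, 48.4, 50.1] [492.  -78.7   6.2]
top fixture_1 0.71 [368.2, 173.2, 57.0, 58.8] [ 497.  -300.7    6.5]
top fixture_1 0.7 [233.8, 185.4, 46.3, 48.1] [512.7 190.6   6.4]
top fixture_1 0.57 [385.0, 263.4, 57.4, 51.5] [ 218.9 -295.9    6.2]
top plate_1 0.81 [374.5, 188.6, 35.6, 31.8] [ 476.7 -251.8   15.9]
top plate_1 0.7 [245.8, 189.2, 39.2, 39.0] [491.7 141.   16.1]
top plate_1 0.63 [301.8, 192.1, 33.5, 32.0] [475.5 -29.4  16.2]
top plate_1 0.42 [210.1, 145.4, 8.8, 6.2] [688.5 284.6  31.1]
top peg_1 0.88 [234.8, 182.2, 45.9, 51.0] [514.2 192.6   6.3]
top peg_1 0.72 [305.0, 186.4, 45.0, 44.9] [497.7 -81.5   6.2]
top peg_1 0.69 [369.4, 174.9, 57.4, 54.1] [ 498.8 -302.2    6.5]
top peg_1 0.63 [385.1, 258.7, 57.8, 55.9] [ 221.  -295.2    6.3]
top box 0.95 [300.7, 120.7, 70.3, 41.9] [ 633.7 -105.    60.6]
top lid 0.97 [303.0, 120.6, 65.3, 37.3] [686.1 -90.2  55.1]
top lid 0.3 [303.2, 186.8, 48.1, 45.3] [484.  -80.5   6.2]
top lid_grip 0.94 [301.4, 126.0, 67.2, 30.5] [686.2 -91.5  55.1]
top socket_a 0.55 [200.2, 244.8, 14.0, 11.8] [371.1 313.1  45.9]
top ball_
[... 763 characters left out ...]
6, 86.3, 60.8, 49.9] [ 227.  -294.4    7.6]
scene peg_1 0.91 [344.2, 209.0, 72.5, 67.0] [532.4 195.    7.5]
scene peg_1 0.68 [215.2, 149.7, 63.6, 52.0] [ 518.7 -294.     7.4]
scene peg_1 0.62 [278.9, 172.8, 71.2, 66.3] [509.7 -77.1   7.8]
scene box 0.57 [219.6, 211.3, 88.3, 79.5] [727.7 -90.8  60.3]
scene lid 0.68 [225.7, 218.1, 81.0, 54.9] [683.3 -85.9  56.5]
scene lid 0.56 [213.3, 149.5, 62.8, 52.7] [ 521.1 -295.3    7.5]
scene lid_grip 0.94 [226.9, 216.3, 78.6, 58.8] [683.8 -85.8  56.6]
scene socket_a 0.52 [443.5, 207.9, 12.8, 21.3] [380.9 314.8  39.8]
scene socket_a 0.51 [390.2, 311.3, 12.5, 12.1] [700.2 288.9  35.4]
scene ball_joint 0.57 [175.4, 205.0, 20.0, 19.3] [ 697.2 -346.1   28.2]
```

View pics/topc1.png

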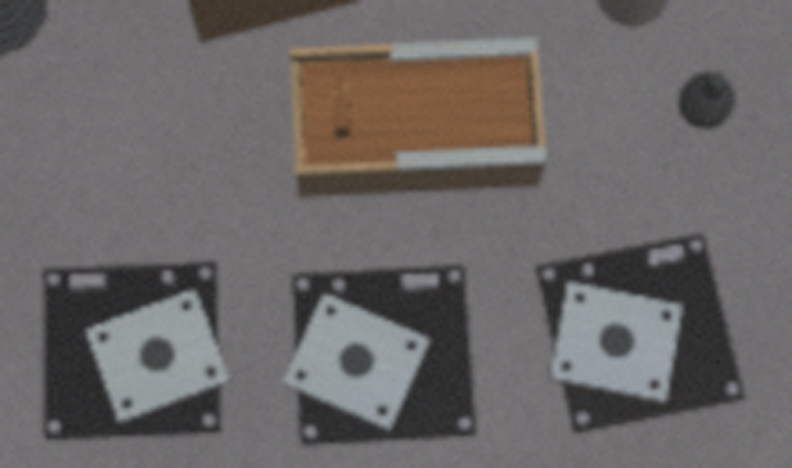

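View pics/scenec1.png

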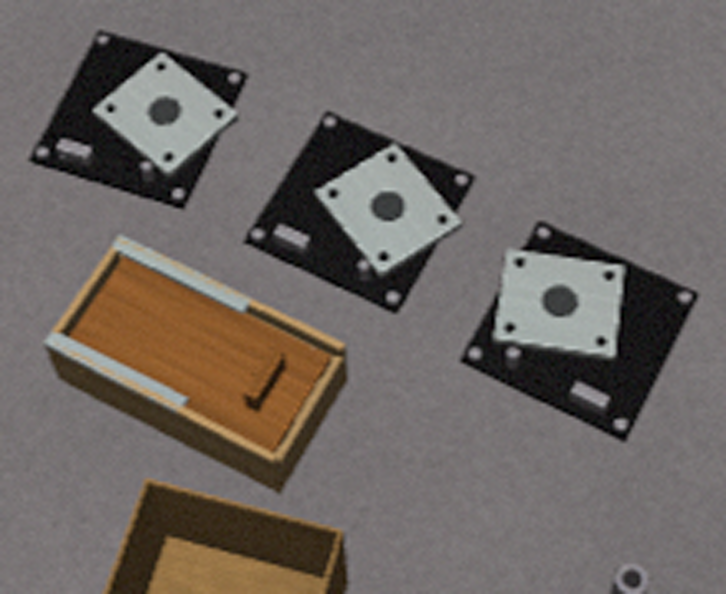

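```bash
cat >> h.py <<'E'
def ortho(p,z,x0,x1,y0,y1,s=2):
    """orthographic image at plane z, s px/mm; rows: x decreasing, cols: y decreasing"""
    X,Y=np.meshgrid(np.arange(x1,x0,-1/s),np.arange(y1,y0,-1/s),indexing="ij")
    uv=w2pix(p,np.stack([X,Y,np.full_like(X,z)],-1)).astype(np.float32)
    return cv2.remap(p["image"],uv[...,0],uv[...,1],cv2.INTER_CUBIC)
def rects(p,z,sel,cx,cy,r=115,s=2,show=None):
    o=ortho(p,z,cx-r,cx+r,cy-r,cy+r,s); g=o.astype(float)
    br=g.max(2); 
    m=((br<60) if sel=="dark" else (br>130)).astype(np.uint8)
    m=cv2.morphologyEx(m,cv2.MORPH_OPEN,np.ones((7,7)))
    if sel=="light": m=cv2.morphologyEx(m,cv2.MORPH_CLOSE,np.ones((9,9)))
    n,l,st,c=cv2.connectedComponentsWithStats(m)
    k=1+np.argmax(st[1:,4]); 
    pts=np.argwhere(l==k)
    h=cv2.convexHull(pts[:,::-1].astype(np.int32))
    (a,b),(w,hh),ang=cv2.minAreaRect(h)
    cor=cv2.boxPoints(((a,b),(w,hh),ang))
    W=lambda q: np.stack([cx+r-np.asarray(q)[...,1]/s, cy+r-np.asarray(q)[...,0]/s],-1)
    if show: 
        cv2.drawContours(o,[cor.astype(int)],-1,(0,0,255),1); cv2.imwrite(show,o)
    corw=W(cor); e=corw[1]-corw[0]; th=np.arctan2(e[1],e[0]); th=(th+np.pi/4)%(np.pi/2)-np.pi/4
    return W(np.array([a,b])),w/s,hh/s,th,corw
E
python3 - <<'E'
from h import *
C={"A":(500,150),"M":(500,-50),"R":(510,-265)}
for n in("top","scene"):
    p=read_camera(n)
    for k,(x,y) in C.items():
        c,w,h,th,_=rects(p,6,"dark",x,y,show=f"pics/o_{n}_{k}.png")
        c2,w2,h2,th2,cor=rects(p,16,"light",x,y,show=f"pics/p_{n}_{k}.png")
        o=c+10*np.array([np.cos(th),np.sin(th)])
        print(n,k,"slab",c.round(1),round(w,1),round(h,1),round(np.degrees(th),2),"origin",o.round(1),"plate",c2.round(1),round(w2,1),round(h2,1),round(np.degrees(th2),2))
for n in("top","scene"): 
    a=[np.hstack([cv2.imread(f"pics/{q}_{n}_{k}.png") for k in "AMR"]) for q in "op"]
    cv2.imwrite(f"pics/fit_{n}.png",cv2.resize(np.vstack(a),(780,520)))
E
```

```text
top A slab [500.8 165.3] 146.2 147.1 -1.61 origin [510.8 165. ] plate [493.1 141.7] 86.0 100.7 16.87
top M slab [481.5 -50.7] 145.6 146.3 -1.03 origin [491.5 -50.9] plate [476.  -26.7] 100.8 85.5 -28.02
top R slab [ 485.5 -273. ] 146.6 146.3 7.18 origin [ 495.4 -271.7] plate [ 477.  -250.5] 100.5 86.0 -16.07
scene A slab [503.3 166.7] 149.4 151.2 -1.57 origin [513.3 166.4] plate [493.9 142.4] 87.1 101.8 17.1
scene M slab [484.6 -49.7] 149.6 151.0 -0.84 origin [494.6 -49.9] plate [480.2 -29. ] 100.3 96.2 -27.76
scene R slab [ 488.4 -271.9] 151.9 150.7 7.39 origin [ 498.3 -270.6] plate [ 477.6 -250.6] 100.0 87.7 -15.83
```

View pics/fit_top.png

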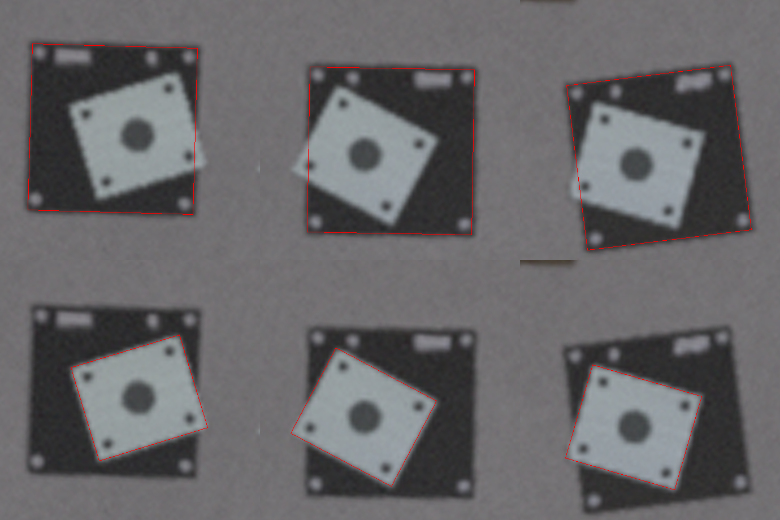

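View pics/fit_scene.png

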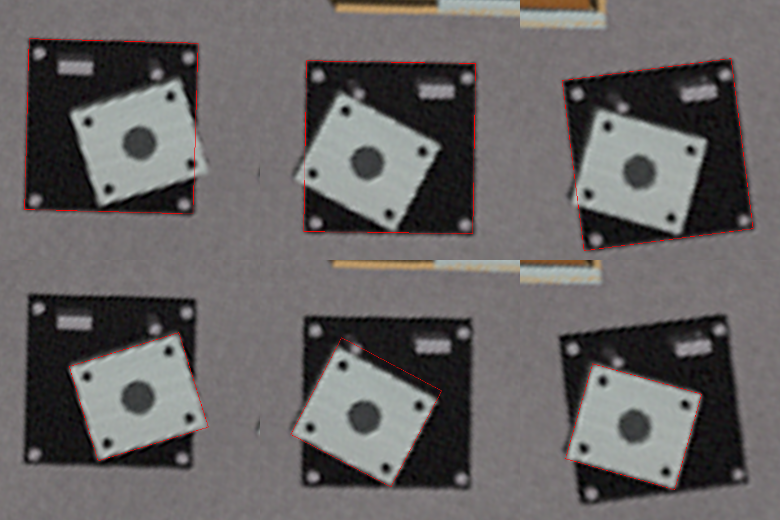

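```bash
cat >> h.py <<'E'
from scipy.spatial.transform import Rotation as Rot
FX={"A":(512.0,165.7,np.radians(-1.6),-1),"M":(493.0,-50.4,np.radians(-0.95),1),"R":(496.9,-271.2,np.radians(7.3),1)}  # origin, yaw, peg side
def quat(a):
    """tool down, jaw axis y at world angle a"""
    c,s=np.cos(a),np.sin(a)
    q=Rot.from_matrix(np.array([[0,c,s],[0,s,-c],[-1,0,0]])).as_quat()
    return [q[3],q[0],q[1],q[2]]
def F(k,x,y):
    ox,oy,t,_=FX[k]; return np.array([ox+x*np.cos(t)-y*np.sin(t), oy+x*np.sin(t)+y*np.cos(t)])
def inF(k,pt,th=None):
    ox,oy,t,_=FX[k]; d=np.asarray(pt)-[ox,oy]; return np.array([d[0]*np.cos(t)+d[1]*np.sin(t),-d[0]*np.sin(t)+d[1]*np.cos(t)])
def plates(names="AMR",show=None):
    out={}
    p=read_camera("top"); q=read_camera("scene")
    for k in names:
        r=[]
        for pic in(p,q):
            c,w,h,th,_=rects(pic,16,"light",*FX[k][:2])
            r.append((*inF(k,c).round(1),round(float(np.degrees(th-FX[k][2])),1),round(w,1),round(h,1)))
        print(k,"top",*r[0],"| scene",*r[1])
    return p,q
E
python3 - <<'E'
from h import *
plates()
for k in FX:
    for s in(1,-1):
        a=FX[k][2]+s*np.pi/2
        for x,y in((-105,0),(-60,35*-FX[k][3]),(0,0)):
            j=ik([*F(k,x,y),27],quat(a)); print(k,s,x,None if j is None else np.round(j,2))
E
```

```text
A top -18.3 -24.7 18.8 86.5 100.4 | scene -17.6 -23.8 18.7 87.3 102.0
M top -17.5 23.3 -27.1 100.6 85.5 | scene -13.0 21.1 -26.8 100.2 95.9
R top -17.0 23.0 -23.0 100.5 85.8 | scene -16.1 22.8 -22.8 100.1 88.1
A 1 -105 [ 0.45  0.76 -1.12  2.18  0.97  0.85  0.24]
A 1 -60 [ 0.14  0.63 -0.76  2.05  0.66  0.71  0.5 ]
A 1 0 [ 0.21  0.68 -0.74  1.95  0.66  0.76  0.63]
A -1 -105 [-0.47  0.43  0.01  2.2  -0.01  0.51 -2.04]
A -1 -60 [-0.49  0.5   0.01  2.07 -0.01  0.57 -2.06]
A -1 0 [ 0.16  0.65 -0.66  1.95  0.59  0.74 -2.46]
M 1 -105 [ 0.75  0.5  -0.79  2.29  0.66  0.59  1.  ]
M 1 -60 [ 0.83  0.59 -0.83  2.18  0.72  0.67  1.04]
M 1 0 [ 0.74  0.68 -0.87  2.05  0.77  0.77  0.94]
M -1 -105 [ 0.56  0.43 -0.57  2.3   0.47  0.52 -1.97]
M -1 -60 [ 0.56  0.48 -0.5   2.19  0.43  0.57 -1.85]
M -1 0 [ 0.47  0.55 -0.51  2.06  0.45  0.63 -1.93]
R 1 -105 [ 1.31  0.69 -0.92  2.08  0.81  0.78  1.58]
R 1 -60 [ 1.26  0.77 -0.91  1.94  0.82  0.86  1.6 ]
R 1 0 [ 1.12  0.8  -0.91  1.88  0.82  0.89  1.5 ]
R -1 -105 [ 0.92  0.52 -0.42  2.09  0.36  0.6  -1.2 ]
R -1 -60 [ 0.88  0.59 -0.39  1.95  0.35  0.67 -1.17]
R -1 0 [ 0.77  0.62 -0.41  1.89  0.37  0.7  -1.3 ]
```

```bash
cat >> h.py <<'E'
HF=11  # half pad width: front face ahead of tcp
ZP=28.5
def push(k,pts,fs=12,sp=50,s=-1,up=True):
    """pts: list of face positions (xface,y) in fixture frame; first is the start"""
    q=quat(FX[k][2]+s*np.pi/2)
    P=[F(k,x-HF,y) for x,y in pts]
    move_pose([*P[0],90],q); move_straight([*P[0],ZP],max_speed=100)
    for a in P[1:]:
        hit=move_straight([*a,ZP],max_speed=sp,f_stop=fs)
        st=get_state(); print("hit",hit,inF(k,st["tcp_pos"][:2]).round(1)+[HF,0],st["force"].round(1),round(st["t"],1))
        if hit: break
    if up:
        b=F(k,inF(k,st["tcp_pos"][:2])[0]-8,inF(k,st["tcp_pos"][:2])[1])
        move_straight([*b,ZP],max_speed=80); move_straight([*b,90],max_speed=150)
E
python3 - <<'E'
from h import *
st=get_state();print(st["t"])
set_gripper(0)
push("R",[(-90,0),(-76,0),(-43,-36)])
p,q=plates("R"); crop(p,360,165,80,80,6,"pics/R1.png")
E
```

```text
1.2
hit False [-75.3   0. ] [-0.   0.1 -0.9] 4.5
hit False [-43.3 -35.6] [ 0.2 -0.   0. ] 5.6
R top -17.0 23.4 -23.1 100.9 86.4 | scene -11.9 21.0 -23.0 100.3 97.2
```

View pics/R1.png

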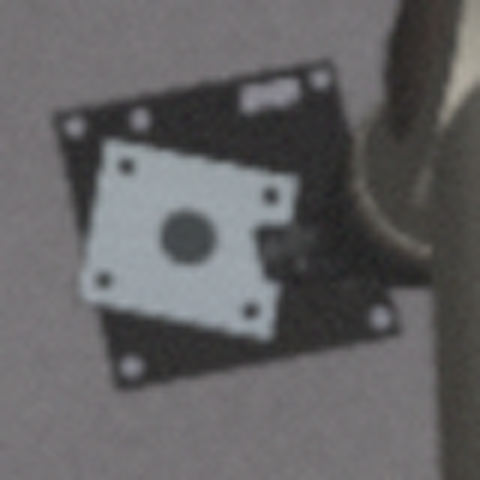

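```bash
python3 - <<'E'
from h import *
st=get_state();print(st["t"],st["tcp_pos"],st["orientation"],st["opening"],quat(FX["R"][2]-np.pi/2),inF("R",st["tcp_pos"][:2]))
p=read_camera("top");print(w2pix(p,st["tcp_pos"]))
p=read_camera("scene");print(w2pix(p,st["tcp_pos"])); crop(p,180,110,200,150,4,"pics/R2.png")
E
```

```text
6.5333 [ 438.70791148 -314.03149069   88.89260832] [-0.04454594 -0.70512902 -0.04539468  0.70622097] 0.0921932501922065 [np.float64(0.04501543460295138), np.float64(0.705672452804775), np.float64(0.04501543460295138), np.float64(-0.705672452804775)] [-63.16277581 -35.09016263]
[417.20734554 210.0652769 ]
[239.66193544 141.34547731]
```

View pics/R2.png

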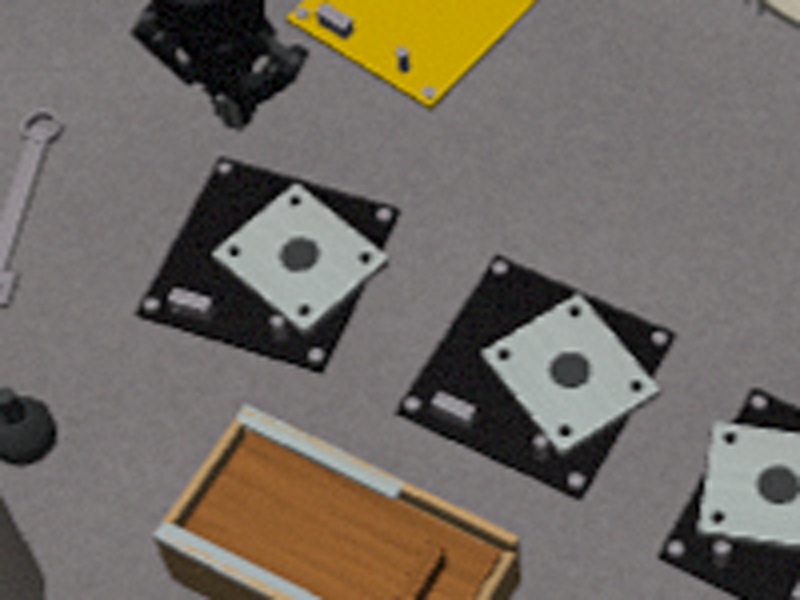

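```bash
python3 - <<'E'
from h import *
push("R",[(-90,8),(-62,4),(-50,-15),(-43,-25)])
move_pose([430,-400,150],quat(FX["R"][2]-np.pi/2))
p,q=plates("R"); crop(p,360,165,80,80,6,"pics/R3.png")
E
```

```text
hit False [-62.2   4.2] [ 0.4 -0.9  0.5] 8.5
hit False [-50.1 -15. ] [-0.5  0.3  0.2] 9.1
hit False [-42.8 -25.3] [ 0.3 -0.6  0.4] 9.4
R top -17.1 23.0 -23.2 100.8 86.0 | scene -16.1 22.8 -22.8 100.4 88.1
```

View pics/R3.png

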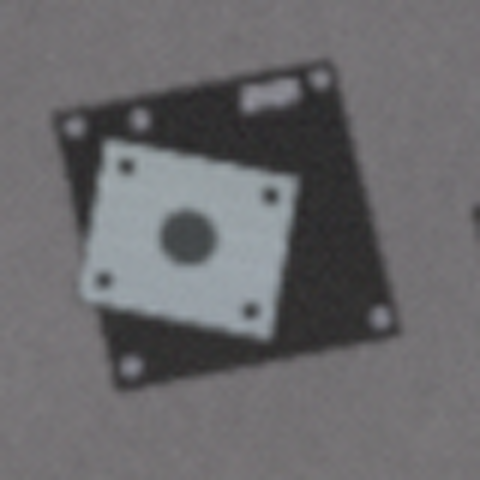

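```bash
python3 - <<'E'
from h import *
q=quat(FX["R"][2]-np.pi/2)
move_pose([400,-390,60],q)
print(move_straight([400,-390,12],max_speed=40,f_stop=5)); st=get_state(); print(st["tcp_pos"],st["force"],st["t"])
p=read_camera("scene"); print(w2pix(p,st["tcp_pos"])); crop(p,150,60,120,100,6,"pics/R4.png")
move_straight([400,-390,60])
E
```

```text
False
[ 400.1935556  -390.18915803   12.27900446] [-0.18601773  0.54568884 -0.44579583] 12.7
[228.87936568 138.34773922]
```

View pics/R4.png

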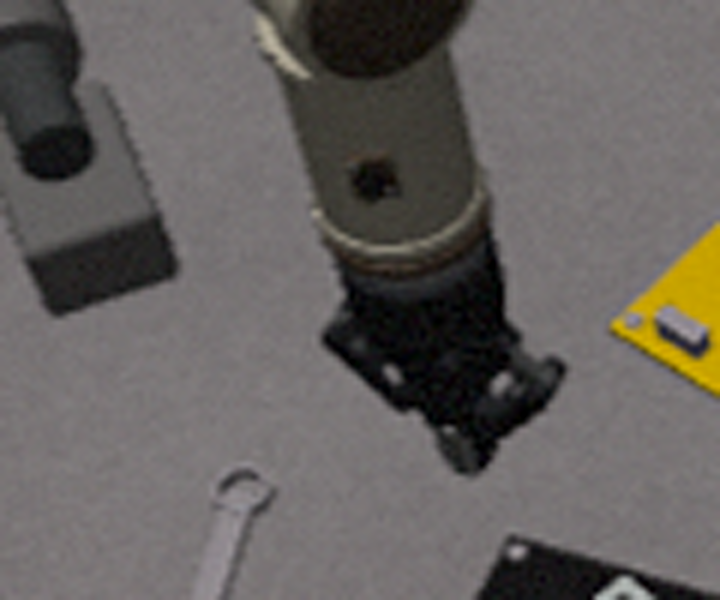

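```bash
python3 - <<'E'
from h import *
for z in (-5,):
    print(move_straight([400,-390,z],max_speed=40,f_stop=5)); st=get_state(); print(st["tcp_pos"],st["force"],st["opening"],st["t"])
move_straight([400,-390,60])
E
```

```text
False
[ 400.15506387 -390.16586199   -4.75475479] [ 0.5844831   0.25548893 -0.79386397] -0.17797599457155924 14.9917
```

```bash
python3 - <<'E'
from h import *
st=get_state(); print(st["tcp_pos"])
for n in ("scene","top"):
    p=read_camera(n)
    V,U=np.mgrid[0:400,0:640]; W=pix2w(p,U,V,d=p["range_z"]); W[p["range_z"]==0]=np.nan
    m=(abs(W[...,0]-400)<90)&(abs(W[...,1]+390)<90)&(W[...,2]>25)&(W[...,2]<300)
    w=W[m]
    for a in range(20,220,12):
        s=w[(w[:,2]>=a)&(w[:,2]<a+12)]
        if len(s): print(n,a,len(s),s.min(0).round(),s.max(0).round(),s.mean(0).round())
E
```

```text
[ 399.67571758 -390.05353085   59.91431631]
scene 68 11 [ 396. -400.   74.] [ 413. -380.   80.] [ 408. -388.   78.]
scene 80 23 [ 396. -405.   80.] [ 413. -378.   92.] [ 408. -386.   86.]
scene 92 20 [ 398. -404.   93.] [ 413. -375.  103.] [ 407. -385.   97.]
scene 104 22 [ 403. -416.  105.] [ 415. -375.  115.] [ 410. -388.  110.]
scene 116 71 [ 386. -427.  116.] [ 417. -352.  128.] [ 408. -385.  123.]
scene 128 54 [ 395. -435.  128.] [ 419. -341.  140.] [ 411. -392.  134.]
scene 140 71 [ 403. -450.  140.] [ 421. -336.  152.] [ 413. -396.  146.]
scene 152 121 [ 382. -451.  152.] [ 422. -328.  164.] [ 408. -381.  159.]
scene 164 87 [ 387. -449.  164.] [ 423. -329.  176.] [ 408. -375.  169.]
scene 176 41 [ 388. -397.  176.] [ 422. -347.  188.] [ 403. -358.  181.]
scene 188 24 [ 389. -390.  189.] [ 436. -350.  200.] [ 407. -359.  195.]
scene 200 71 [ 387. -409.  200.] [ 439. -352.  212.] [ 423. -369.  207.]
scene 212 77 [ 381. -412.  212.] [ 440. -352.  224.] [ 420. -370.  218.]
top 68 3 [ 388. -389.   75.] [ 392. -384.   79.] [ 389. -387.   77.]
top 80 2 [ 388. -394.   82.] [ 390. -385.   92.] [ 389. -390.   87.]
top 92 3 [ 388. -385.   93.] [ 391. -379.   96.] [ 390. -382.   95.]
top 116 8 [ 384. -377.  117.] [ 392. -363.  127.] [ 388. -369.  123.]
top 128 11 [ 381. -379.  129.] [ 391. -350.  140.] [ 385. -365.  134.]
top 140 8 [ 382. -377.  140.] [ 405. -347.  151.] [ 387. -359.  143.]
top 152 50 [ 380. -353.  153.] [ 406. -330.  164.] [ 392. -339.  158.]
top 164 32 [ 382. -367.  164.] [ 405. -330.  175.] [ 392. -346.  170.]
top 176 17 [ 385. -359.  178.] [ 406. -349.  185.] [ 393. -353.  181.]
top 188 16 [ 365. -381.  191.] [ 403. -351.  200.] [ 389. -357.  195.]
top 200 35 [ 362. -401.  201.] [ 421. -353.  212.] [ 383. -366.  206.]
top 212 41 [ 362. -396.  212.] [ 416. -353.  224.] [ 383. -365.  218.]
```

```bash
python3 - <<'E'
from h import *
move_straight([400,-390,0])
try:
    print(move_straight([400,-390,-32],max_speed=25,f_stop=4)); 
except Exception as e: print(repr(e))
st=get_state(); print(st["tcp_pos"],st["force"],st["opening"],st["t"])
p=read_camera("scene"); crop(p,150,60,120,100,6,"pics/R5.png")
move_straight([400,-390,60])
E
```

```text
True
[ 400.22016686 -390.3731614    -8.42941549] [-0.20858794  0.82985784  6.28063391] -0.04142047732214688 16.8083
```

View pics/R5.png

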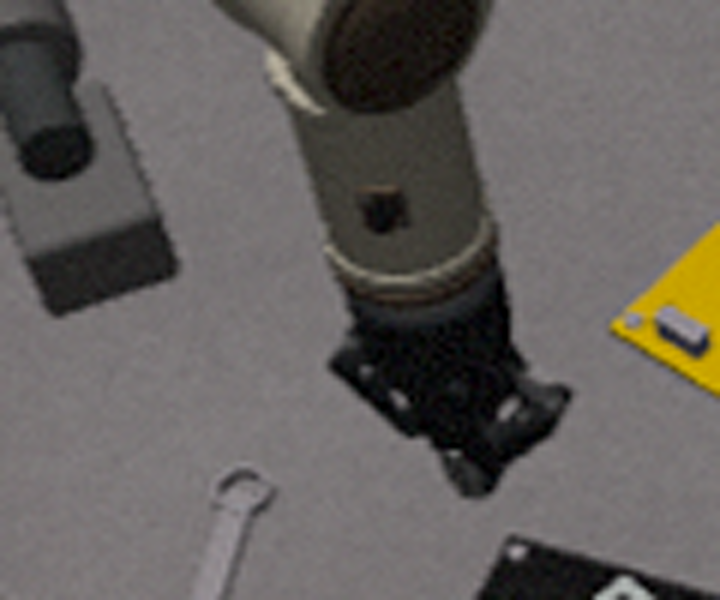

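```bash
sed -i 's/^ZP=28.5/ZP=1.0  # measured: closed fingertips 8.4 mm BEHIND (above) reported TCP/' h.py; python3 - <<'E'
from h import *
push("R",[(-95,8),(-62,4),(-50,-15),(-43,-25)])
move_pose([430,-400,120],quat(FX["R"][2]-np.pi/2))
p,q=plates("R"); crop(p,360,165,80,80,6,"pics/R6.png")
E
```

```text
hit False [-61.8   4.2] [-0.1  0.4  0.8] 19.9
hit False [-49.8 -15.2] [ 0.5  0.6 -0. ] 20.5
hit False [-43.2 -25.8] [-1.6 -1.1 -0.8] 20.9
R top 3.9 8.9 1.4 97.9 119.9 | scene 3.3 7.7 1.6 93.4 122.5
```

View pics/R6.png

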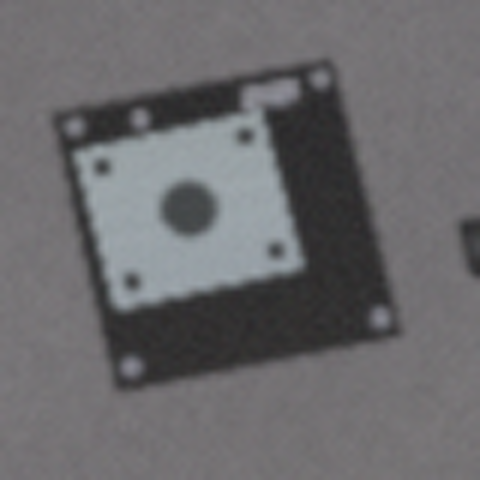

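```bash
cat >> h.py <<'E'
def holes(p,k,s=3,r=100,show=None):
    """plate centre & angle in fixture frame from the centre disc and 4 corner holes"""
    cx,cy=FX[k][:2]
    o=ortho(p,16,cx-r,cx+r,cy-r,cy+r,s); g=cv2.GaussianBlur(o.max(2),(0,0),2)
    m=(g>110).astype(np.uint8); m=cv2.morphologyEx(m,cv2.MORPH_OPEN,np.ones((25,25)))
    n,l,st,_=cv2.connectedComponentsWithStats(m); 
    if n<2: return None
    m=(l==1+np.argmax(st[1:,4])).astype(np.uint8)
    c,_=cv2.findContours(m,cv2.RETR_EXTERNAL,cv2.CHAIN_APPROX_SIMPLE)
    fill=np.zeros_like(m); cv2.drawContours(fill,[max(c,key=cv2.contourArea)],-1,1,-1); fill=cv2.erode(fill,np.ones((9,9)))
    d=((g<125)&(fill>0)).astype(np.uint8)
    n,l,st,ce=cv2.connectedComponentsWithStats(d)
    if n<2: return None
    i=1+np.argmax(st[1:,4]); W=lambda q: np.array([cx+r-q[1]/s,cy+r-q[0]/s])
    c=W(ce[i]); hs=[W(ce[j])-c for j in range(1,n) if j!=i and st[j,4]>20 and 30<np.hypot(*(W(ce[j])-c))<65]
    loc=np.array([[34,41],[34,-41],[-34,41],[-34,-41]],float) # approx pattern
    th=[]
    for h in hs:
        a=np.arctan2(h[1],h[0])-FX[k][2]; 
        c4=np.arctan2(loc[:,1],loc[:,0]); dd=(a-c4+np.pi)%(2*np.pi)-np.pi; th.append(dd[np.argmin(abs(dd))])
    if show: cv2.imwrite(show,np.hstack([o,cv2.merge([d*255]*3)]))
    return inF(k,c).round(1),np.degrees(th).round(1),[np.round(np.hypot(*h)) for h in hs]
def look(names="AMR"):
    p=read_camera("top");q=read_camera("scene")
    for k in names: print(k,"T",holes(p,k),"S",holes(q,k))
    return p,q
E
python3 - <<'E'
from h import *
look()
E
```

```text
A T (array([5. , 6.7]), array([-21.2,   2.4, -46.7]), [np.float64(60.0), np.float64(38.0), np.float64(65.0)]) S (array([4.1, 6.8]), array([-20.1,   3.5, -46.8]), [np.float64(59.0), np.float64(37.0), np.float64(63.0)])
M T (array([ 4.7, -5.8]), array([14.5, -2. ]), [np.float64(53.0), np.float64(36.0)]) S (array([10. , -1.8]), array([17.6,  8. ]), [np.float64(48.0), np.float64(37.0)])
R T (array([23.5, -2.6]), array([], dtype=float64), []) S (array([-1.7, -5.6]), array([ 28.6, -24. ]), [np.float64(35.0), np.float64(33.0)])
```

```bash
python3 - <<'E'
s=open('h.py').read()
i=s.index("def holes"); s=s[:i]+'''
from scipy.optimize import minimize
def _ringpts():
    t=np.linspace(-1,1,41); P=[];sg=[]
    for d,sgn in((-3,1),(3,-1)):
        hx,hy=43+d,50+d
        for x,y in ([(-hx,b*46) for b in t]+[(a*38,hy) for a in t]+[(a*38,-hy) for a in t]+[(hx,b*46) for b in t]):
            P.append((x,y,x>44));sg.append(sgn)
    return np.array(P,float),np.array(sg,float)
RP,RS=_ringpts()
def fitplate(p,k,guess=None):
    g=cv2.GaussianBlur(p["image"].max(2).astype(np.float32),(0,0),0.6)
    def f(v):
        c,s_=np.cos(v[2]/50),np.sin(v[2]/50)
        x=v[0]+c*RP[:,0]-s_*RP[:,1]; y=v[1]+s_*RP[:,0]+c*RP[:,1]
        w=np.ones(len(x)); w[(x>42)&(abs(abs(y)-35)<20)]=0   # peg / block zone
        w[(x>42-1e-9)&(w>0)]=1
        X=F(k,x,y).T; uv=w2pix(p,np.c_[X,np.full(len(X),16.)]).astype(np.float32)
        val=cv2.remap(g,uv[:,0].reshape(-1,1),uv[:,1].reshape(-1,1),cv2.INTER_CUBIC).ravel()
        val=np.clip(val,0,190)
        a=RS>0
        return -( (val*w)[a].sum()/w[a].sum()-(val*w)[~a].sum()/w[~a].sum())
    best=None
    pk=FX[k][3]
    G=[guess] if guess is not None else [(0,0,0),(0,12*pk,0),(0,-12*pk,0),(-8,12*pk,-10*pk),(-17,23*pk,-23*pk),(-12,20*pk,-16*pk),(-17,23*pk,-28*pk),(-15,0,0),(-10,0,10),(-10,0,-10),(-15,25,0),(-15,-25,0),(-30,0,0)]
    for gx in G:
        gx=(gx[0],gx[1],np.radians(gx[2])*50)
        r=minimize(f,gx,method="Nelder-Mead",options=dict(initial_simplex=[gx,(gx[0]+5,*gx[1:]),(gx[0],gx[1]+5,gx[2]),(gx[0],gx[1],gx[2]+5)],xatol=.05,fatol=.05,maxiter=200))
        if best is None or r.fun<best.fun: best=r
    v=best.x; return round(v[0],1),round(v[1],1),round(float(np.degrees(v[2]/50)),1),round(-best.fun)
def look(names="AMR"):
    p=read_camera("top");q=read_camera("scene")
    for k in names: print(k,"T",*fitplate(p,k),"S",*fitplate(q,k))
    return p,q
'''
open('h.py','w').write(s)
E
python3 - <<'E'
from h import *
p,q=look()
crop(p,220,110,220,130,3.6,"pics/t7.png")
E
```

```text
A T -18.3 -23.6 18.8 73 S -17.2 -22.8 18.6 115
M T -17.8 22.4 -26.9 74 S -16.5 23.0 -26.6 118
R T -2.9 18.6 1.5 79 S -1.4 18.9 1.4 122
```

View pics/t7.png

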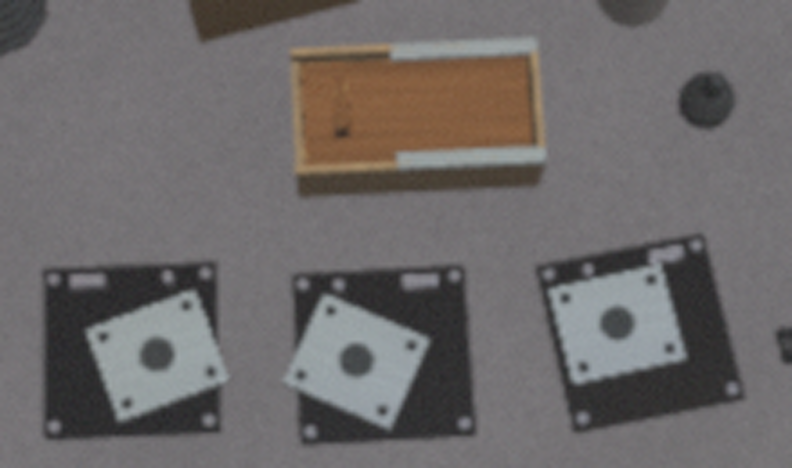

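```bash
cat >> h.py <<'E'
HS=11
def side(k,y0,y1,sgn,x=0,fs=15,s=-1):
    """push plate from its sgn*y side so that its centre goes from y0 to y1"""
    q=quat(FX[k][2]+s*np.pi/2)
    a=F(k,x,y0+sgn*(50+HS+12)); b=F(k,x,y1+sgn*(50+HS)); c=F(k,x,y1+sgn*(50+HS+10))
    move_pose([*a,90],q); move_straight([*a,ZP],max_speed=120)
    h=move_straight([*b,ZP],max_speed=40,f_stop=fs); st=get_state(); print("side",h,inF(k,st["tcp_pos"][:2]).round(1),st["force"].round(1),round(st["t"],1))
    move_straight([*c,ZP],max_speed=80); move_straight([*c,90],max_speed=150)
def seat(k,y=0,fs=12,xe=-38,s=-1,x0=-65): push(k,[(x0,y),(xe,y)],fs=fs,sp=40,s=s)
E
python3 - <<'E'
from h import *
side("R",18.7,0,1)
seat("R",0)
move_pose([*F("R",-60,-120),120],quat(FX["R"][2]-np.pi/2))
look("R")
E
```

```text
side False [ 0.1 60.6] [ 0.  -0.2  1.3] 25.4
hit True [-43.4   0.3] [ 0.2  0.2 -0.3] 28.5
R T -1.8 4.4 0.0 80 S -0.4 4.5 -0.1 122
```

```bash
python3 - <<'E'
from h import *
push("M",[(-92,10),(-62,6),(-50,-12),(-43,-25)])
side("M",24,0,1)
seat("M",0)
# A mirrored
push("A",[(-92,-6),(-62,-3),(-50,15),(-43,25)])
move_pose([420,30,150],quat(-np.pi/2))
p,q=look(); crop(p,220,110,220,130,3.6,"pics/t8.png")
E
```

```text
hit False [-61.9   6.1] [-1.4  0.1 -0.1] 33.3
hit False [-49.7 -12.2] [0.4 0.1 0.4] 33.9
hit False [-42.9 -25.5] [-0.1 -0.1  0.2] 34.4
side False [ 0.1 60.8] [0.2 0.3 1.8] 37.9
hit True [-43.3  -0.3] [0.3 0.3 0.7] 41.1
hit False [-61.8  -3.1] [-0.5 -0.4  0.1] 44.7
hit False [-49.8  15.5] [-0.5 -0.6  0.6] 45.3
hit False [-43.3  25.7] [-2.7  1.3  0.2] 45.7
A T -5.2 -18.9 -5.8 45 S -3.8 -18.6 -4.8 119
M T -0.8 2.9 -0.8 38 S 0.0 4.7 0.1 128
R T -1.8 4.4 0.0 79 S -0.3 4.5 -0.0 122
```

View pics/t8.png

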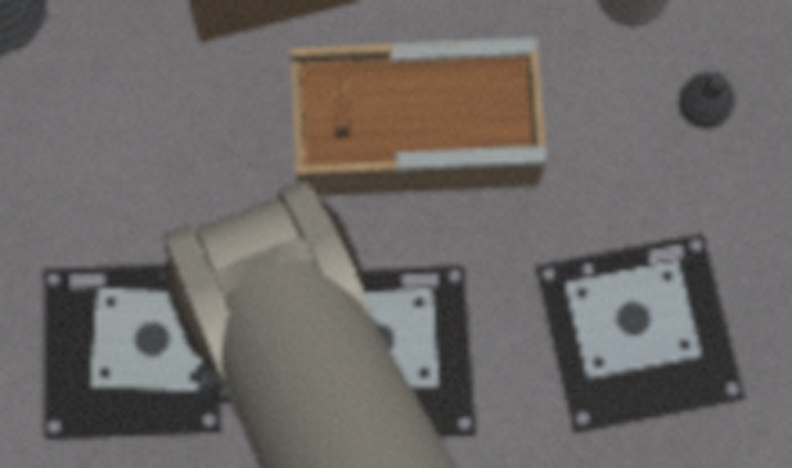

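```bash
python3 - <<'E'
from h import *
side("A",-22,0,-1)
seat("A",0)
move_pose([500,330,200],quat(-np.pi/2))
p,q=look(); crop(p,220,110,220,130,3.6,"pics/t9.png")
cv2.imwrite("pics/t9s.png",q["image"])
print(get_state()["t"])
E
```

```text
side False [  0.1 -60.7] [ 1.5 -0.7  1. ] 49.9
hit True [-44.   -0.8] [-0.4 -0.4  0.1] 53.1
A T 0.2 -3.7 -6.5 16 S -1.0 -3.5 -1.2 135
M T -1.3 6.8 0.5 56 S -0.1 7.7 0.2 128
R T -1.8 4.4 -0.0 78 S -0.3 4.6 -0.0 123
54.9833
```

View pics/t9.png

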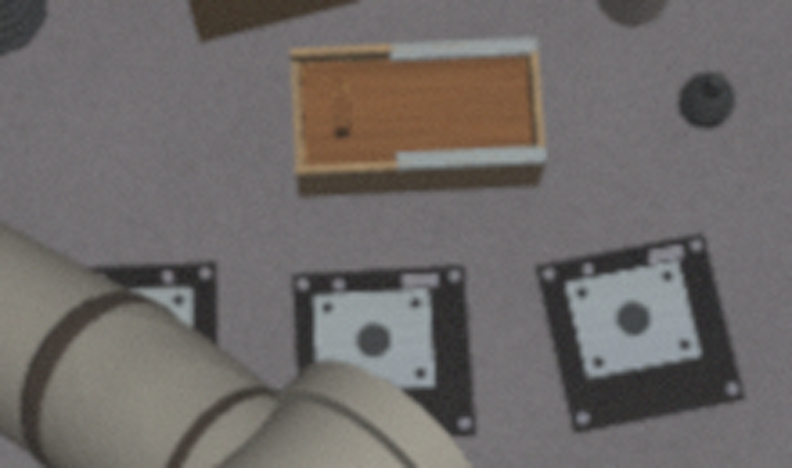

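View pics/t9s.png

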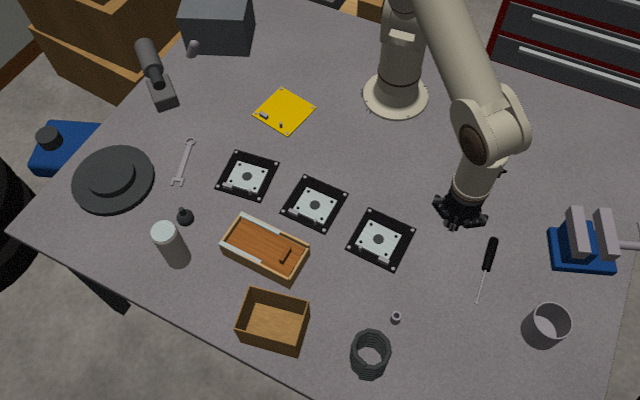

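```bash
python3 - <<'E'
from h import *
push("A",[(-58,-20),(-38,-20)],fs=18,sp=40)
push("A",[(-58,5),(-38,5)],fs=18,sp=40)
move_pose([*F("A",-60,5),200],quat(FX["A"][2]-np.pi/2))
q=read_camera("scene")
for k in "AMR": print(k,fitplate(q,k))
print(get_state()["t"])
E
```

```text
hit True [-43.2 -21.1] [-0.5 -1.3 -0.4] 57.4
hit True [-43.3   4.6] [-0.7 -0.2 -0.7] 60.1
A (np.float64(-0.1), np.float64(-3.4), 0.1, 133)
M (np.float64(-0.1), np.float64(7.7), 0.2, 127)
R (np.float64(-0.3), np.float64(4.6), 0.0, 122)
61.7083
```

```bash
python3 - <<'E'
from h import *
for n in("scene","top"):
    p=read_camera(n)
    V,U=np.mgrid[0:400,0:640]; W=pix2w(p,U,V,d=p["range_z"])
    reg=(abs(W[...,0]-690)<90)&(abs(W[...,1]+90)<140)
    for lo,hi in((48,90),(62,74),(76,90),(50,58.5)):
        m=reg&(W[...,2]>lo)&(W[...,2]<hi); w=W[m]
        if len(w)<3: print(n,lo,hi,len(w)); continue
        (c,s,a)=cv2.minAreaRect(w[:,:2].astype(np.float32)); print(n,lo,hi,len(w),np.round(c,1),np.round(s,1),round(a,1),w.mean(0).round(1))
    if n=="scene": crop(p,210,205,110,90,7,"pics/box_s.png")
    else: crop(p,290,110,90,65,8,"pics/box_t.png")
E
```

```text
scene 48 90 3392 [684.9 -94.5] [214.6 115.2] 88.9 [685.7 -93.2  60.3]
scene 62 74 845 [684.8 -94.6] [214.3 115.1] 88.8 [ 688.  -110.7   69. ]
scene 76 90 96 [683.5 -92.8] [200.   98.3] 89.9 [686.  -38.5  81.6]
scene 50 58.5 1904 [687.7 -93. ] [211.6 109.5] 88.9 [683.8 -88.   55.4]
top 48 90 2453 [683.9 -95.5] [211.9 116.5] 88.8 [684.  -96.7  59.2]
top 62 74 596 [684.1 -96. ] [210.9 116.1] 88.8 [ 682.8 -117.    68.1]
top 76 90 62 [678.3 -84.8] [175.3 107. ] 85.9 [686.  -40.1  81. ]
top 50 58.5 1433 [681.1 -95.1] [211.3 109.5] 88.6 [685.4 -92.2  54.7]
```

View pics/box_s.png

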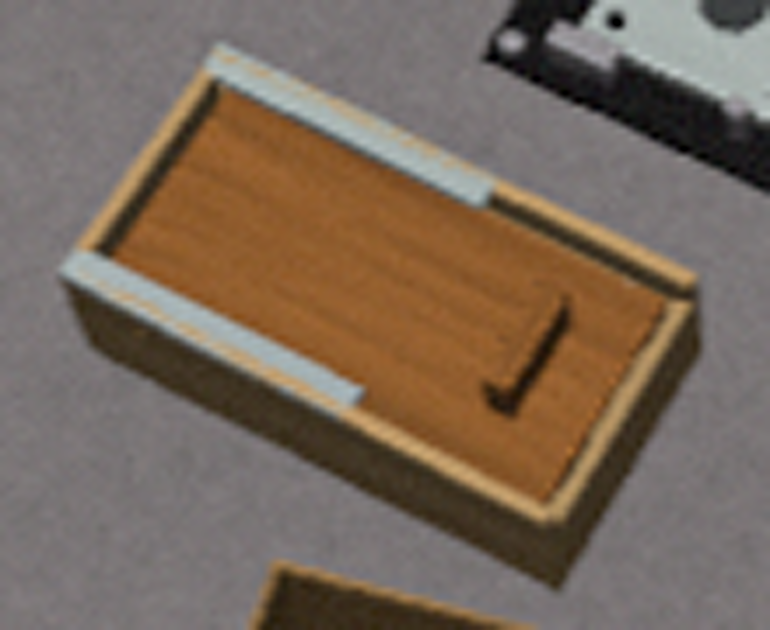

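View pics/box_t.png

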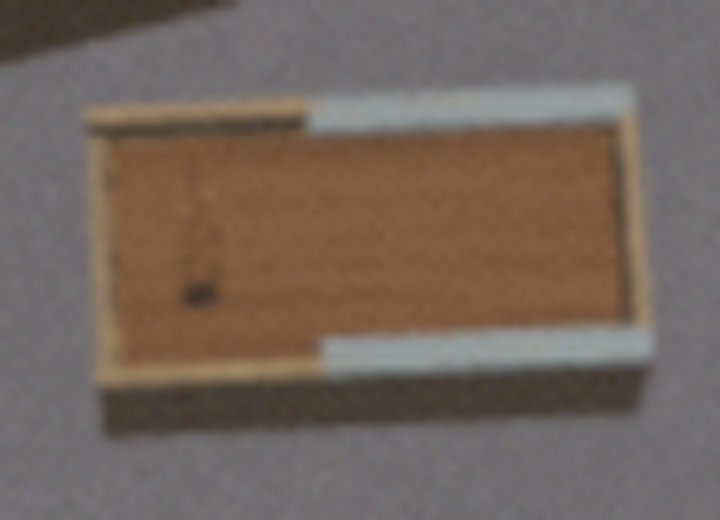

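```bash
python3 - <<'E'
from h import *
for n in("scene","top"):
    p=read_camera(n)
    V,U=np.mgrid[0:400,0:640]; W=pix2w(p,U,V,d=p["range_z"])
    m=(abs(W[...,0]-686)<40)&(abs(W[...,1]+30)<30)&(W[...,2]>72)
    w=W[m]; t=w[w[:,2]>78.5]; print(n,len(w),w.min(0).round(),w.max(0).round(),"top",len(t),t.min(0).round(1),t.max(0).round(1),np.median(t,0).round(1))
    m=(abs(W[...,0]-790)<130)&(abs(W[...,1]-90)<170)&(W[...,2]>12); w=W[m]&1 if 0 else W[m]
    w=w[(w[:,1]>25)|(w[:,0]>750)]
    print("bin",w.min(0).round(),w.max(0).round())
c=np.array([684.4,-95.2]); e=np.array([-np.cos(np.radians(88.85)),-np.sin(np.radians(88.85))])
for s in(88.85,-91.15):
  for bx in(-65,-195,-300): print(s,bx,(c+e*bx).round(1),np.round(ik([*(c+e*bx),50],quat(np.radians(s))),2))
print(np.round(get_state()["joints"],2))
E
```

```text
scene 95 [664. -36.  72.] [709. -22.  87.] top 73 [663.9 -36.4  78.5] [708.2 -21.8  87.5] [686.  -28.3  82.2]
bin [745. -55.  12.] [920. 260. 148.]
top 57 [662. -36.  73.] [709. -24.  91.] top 47 [661.8 -36.1  78.7] [708.5 -24.1  91.4] [683.6 -29.7  82.1]
bin [775. -56.  12.] [920. 260. 152.]
88.85 -65 [685.7 -30.2] [ 0.73  1.19 -1.31  1.55  1.17  1.34  0.84]
88.85 -195 [688.3  99.8] [ 0.53  1.19 -1.31  1.52  1.17  1.35  0.66]
88.85 -300 [690.4 204.7] [ 0.36  1.22 -1.31  1.45  1.18  1.37  0.55]
-91.15 -65 [685.7 -30.2] [ 0.37  0.79 -0.55  1.56  0.48  0.93 -1.93]
-91.15 -195 [688.3  99.8] [ 0.22  0.82 -0.61  1.53  0.54  0.96 -2.15]
-91.15 -300 [690.4 204.7] [ 0.09  0.87 -0.66  1.46  0.59  1.02 -2.31]
[ 0.24  0.28 -0.76  1.97  0.23  0.98 -2.23]
```

```bash
python3 - <<'E'
from h import *
q=quat(np.radians(-91.15))
set_gripper(45,60)
move_pose([685.3,-30,130],q)
print(move_straight([685.3,-30,53],max_speed=80,f_stop=8)); 
set_gripper(0,60)
st=get_state(); print(st["tcp_pos"],st["force"],st["opening"],st["t"])
p=read_camera("scene"); crop(p,200,170,150,130,5,"pics/l1.png")
E
```

```text
False
[685.8336582  -29.91891082  53.81499695] [-0.21948416 -0.16872495  4.11288788] 10.543195851236174 65.1333
```

View pics/l1.png

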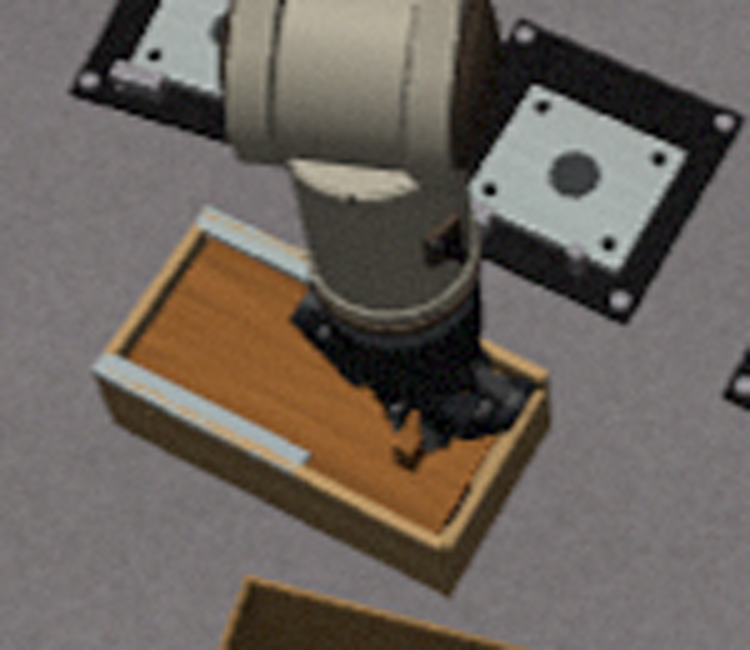

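```bash
python3 - <<'E'
from h import *
st=get_state(); z0=53.4
c=np.array([685.5,-30.]); e=-np.array([-np.cos(np.radians(88.85)),-np.sin(np.radians(88.85))])
print(move_straight([*c,z0+6.3],max_speed=30)); st=get_state(); print(st["tcp_pos"],st["force"],st["opening"])
for d in (30,135):
    print(move_straight([*(c+e*d),z0+6.3],max_speed=50,f_stop=15)); st=get_state(); print(st["tcp_pos"],st["force"],st["opening"],st["t"])
p=read_camera("scene"); crop(p,200,170,200,150,4,"pics/l2.png")
E
```

```text
False
[685.33455257 -30.001867    59.52120551] [-0.19376359  0.03769994 -1.42195843] 10.486755771871794
False
[ 6.86124454e+02 -2.69150182e-01  5.96767966e+01] [-0.68084667 -0.8630085  -0.52262894] 10.426276220859643 66.3083
False
[688.2676352  104.53166486  59.69216863] [-0.22574399 -0.75910616 -1.3762915 ] 10.710998730060023 68.5583
```

View pics/l2.png

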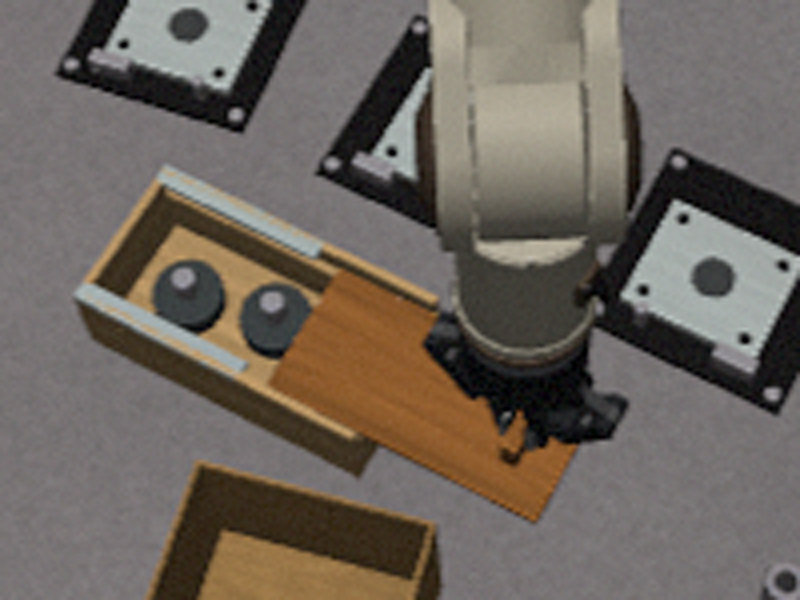

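```bash
python3 - <<'E'
from h import *
move_straight([688.3,105,100],max_speed=120); st=get_state(); print(st["opening"],st["force"].round(1))
move_straight([672,207,100],max_speed=150); st=get_state(); print(st["opening"],st["force"].round(1))
move_straight([672,207,12],max_speed=120)
print(move_straight([672,207,0],max_speed=25,f_stop=4)); st=get_state(); print(st["tcp_pos"],st["opening"],st["force"].round(1),st["t"])
set_gripper(45)
move_straight([672,207,130],max_speed=200)
p=read_camera("scene"); crop(p,200,170,250,170,3.2,"pics/l3.png"); cv2.imwrite("pics/l3t.png",read_camera("top")["image"])
V,U=np.mgrid[0:400,0:640]; W=pix2w(p,U,V,d=p["range_z"])
m=(abs(W[...,0]-672)<40)&(abs(W[...,1]-110)<60); w=W[m]; A=np.c_[w[:,:2],np.ones(len(w))]; print(np.linalg.lstsq(A,w[:,2],rcond=None)[0], np.median(w[:,2]))
for k in "AMR": print(k,fitplate(p,k))
E
```

```text
10.470731825598987 [ 0.6  0.  -1.5]
10.463684952957284 [ 0.1 -1.  -1.8]
True
[672.77747026 207.18870369   3.83306473] 10.499077286958155 [0.6 0.4 4.4] 71.225
[  -2.58832401    4.19563761 1403.88988047] 9.855820054800233
A (np.float64(2.4), np.float64(-3.6), -1.1, 26)
M (np.float64(-0.1), np.float64(7.6), 0.2, 126)
R (np.float64(-0.3), np.float64(4.5), -0.0, 120)
```

View pics/l3.png

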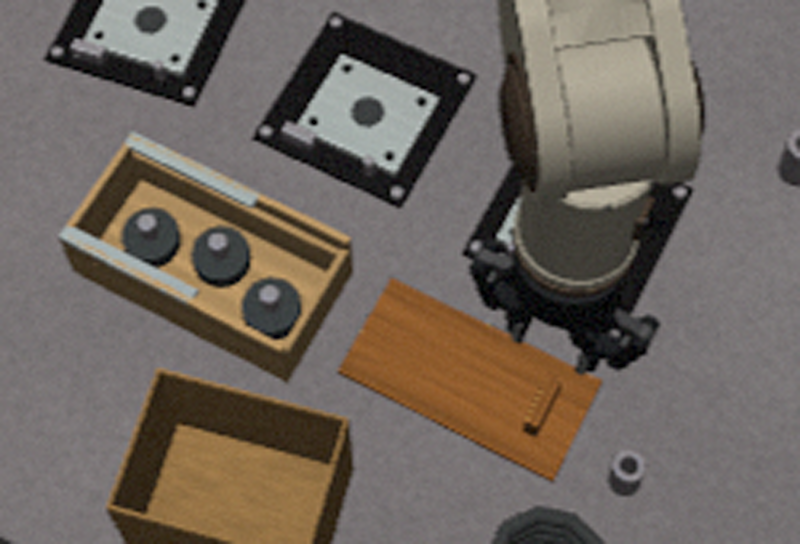

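View pics/l3t.png

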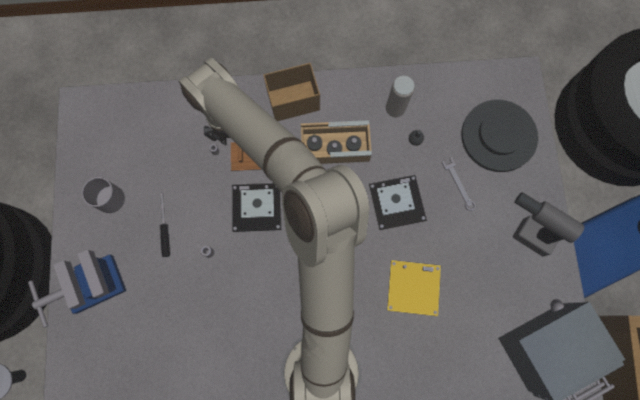

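```bash
python3 - <<'E'
from h import *
move_pose([600,-95,180],quat(np.radians(-91.15)))
for n in("scene","top"):
    p=read_camera(n)
    V,U=np.mgrid[0:400,0:640]; W=pix2w(p,U,V,d=p["range_z"])
    for nm,x,y in(("lid -",672,70),("lid +",672,170),("lidx-",640,130),("lidx+",705,130),("bench",600,130)):
        m=(abs(W[...,0]-x)<12)&(abs(W[...,1]-y)<20); print(n,nm,np.median(W[m][:,2]).round(1),len(W[m]))
    r=regions_of(p,"weight_1")
    for d in r:
        m=d["mask"]; w=W[m]; t=w[(w[:,2]>38)&(w[:,2]<55)]; dd=w[(w[:,2]>18)&(w[:,2]<28)]
        print(n,d["conf"],d["rect"],"knob",len(t),t.mean(0).round(1) if len(t) else "",((t.min(0)+t.max(0))/2).round(1) if len(t) else "","disc",dd.mean(0).round(1) if len(dd) else "")
cv2.imwrite("pics/w1.png",cv2.resize(p["image"][110:175,290:380],None,fx=8,fy=8,interpolation=cv2.INTER_CUBIC))
E
```

```text
scene lid - 6.3 130
scene lid + 6.2 134
scene lidx- 6.2 129
scene lidx+ 6.6 135
scene bench 1.3 120
scene 0.55 [272.6, 254.4, 20.3, 22.4] knob 34 [697.4 -28.2  44.9] [697.7 -29.2  45.9] disc [698.1 -26.6  23.5]
scene 0.54 [237.1, 239.9, 19.2, 15.5] knob 29 [ 687. -152.   45.] [ 687.2 -152.6   43.9] disc [ 687.5 -150.8   23.9]
scene 0.5 [258.2, 242.6, 17.8, 16.8] knob 29 [675.1 -89.8  45.2] [675.  -90.3  44.4] disc [675.6 -88.8  23.9]
top lid - 4.8 91
top lid + 4.7 88
top lidx- 4.8 88
top lidx+ 5.2 88
top bench -0.5 94
top 0.67 [305.3, 135.8, 9.5, 13.5] knob 10 [694.5 -27.2  44.3] [695.4 -27.   43.8] disc [692.3 -19.2  23.3]
top 0.51 [308.2, 190.9, 33.3, 26.0] knob 0   disc [493.1 -44.8  20. ]
```

View pics/w1.png

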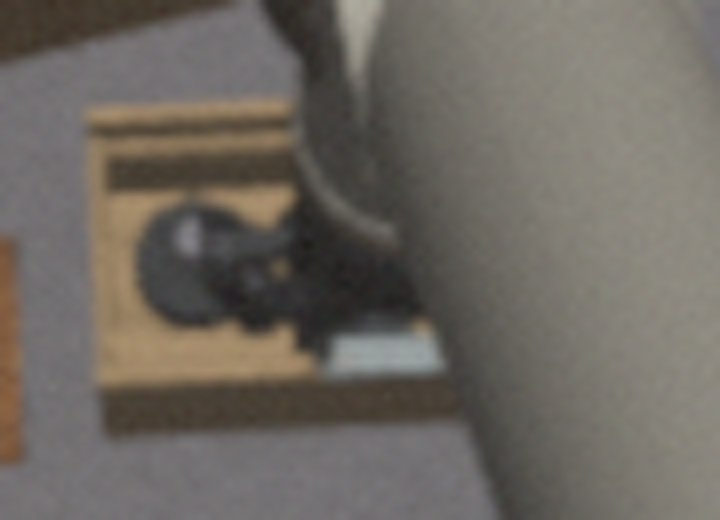

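```bash
cat >> h.py <<'E'
QW=quat(np.radians(-91.15))
def pick(x,y,zt=19):
    set_gripper(28,70)
    move_pose([x,y,115],QW)
    h=move_straight([x,y,zt],max_speed=90,f_stop=8); st=get_state(); print("desc",h,st["tcp_pos"].round(1),st["force"].round(1))
    set_gripper(0,70); st=get_state(); print("grip",st["opening"].__round__(1),st["t"].__round__(1))
    move_straight([x,y,115],max_speed=120); st=get_state(); print("up",round(st["opening"],1),st["force"].round(1))
def place(k,x,y,zt=19):
    c=F(k,x,y)
    move_straight([*c,115],max_speed=180); st=get_state(); print("over",round(st["opening"],1),st["force"].round(1))
    move_straight([*c,zt+11+6],max_speed=110)
    h=move_straight([*c,zt+11-5],max_speed=25,f_stop=4); st=get_state(); print("down",h,st["tcp_pos"].round(1),round(st["opening"],1),st["force"].round(1))
    set_gripper(28)
    move_straight([*c,115],max_speed=200); print(round(get_state()["t"],1))
E
python3 - <<'E'
from h import *
move_pose([600,-60,180],QW)
pick(696.2,-28)
p=read_camera("scene"); crop(p,200,170,200,150,4,"pics/w2.png")
E
```

```text
desc False [696.9 -27.9  19.8] [-0.5 -0.1  0.1]
grip 13.0 76.6
up 13.2 [ 0.2 -0.  -3.5]
```

View pics/w2.png

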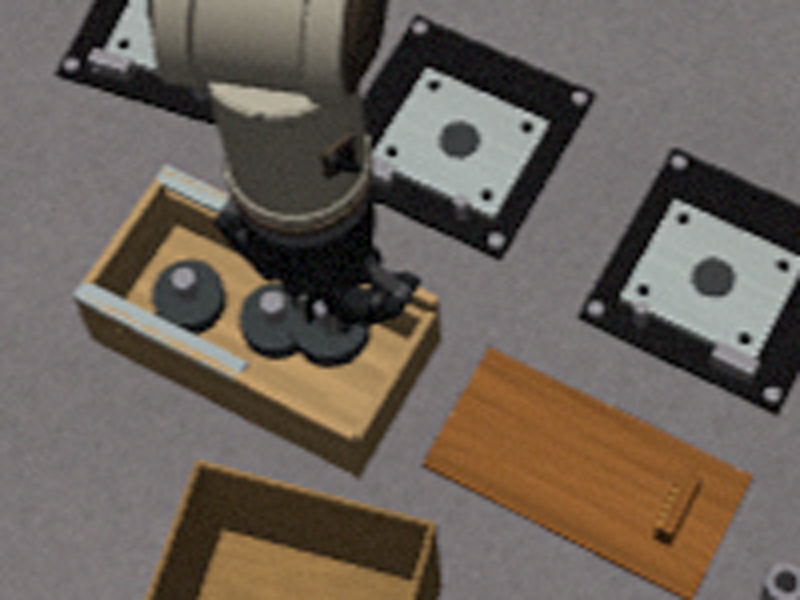

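```bash
python3 - <<'E'
from h import *
place("A",-0.3,-3.5)
pick(675,-90)
p=read_camera("scene"); crop(p,200,140,220,150,3.6,"pics/w3.png")
E
```

```text
over 12.8 [ 0.4  0.4 -2.7]
down True [512.7 162.5  31.1] 13.2 [ 0.1 -0.2  6.3]
81.3
desc False [675.7 -90.   19.8] [-0.3  0.8 -1.1]
grip 12.7 84.1
up 13.0 [-0.   0.2 -2.8]
```

View pics/w3.png

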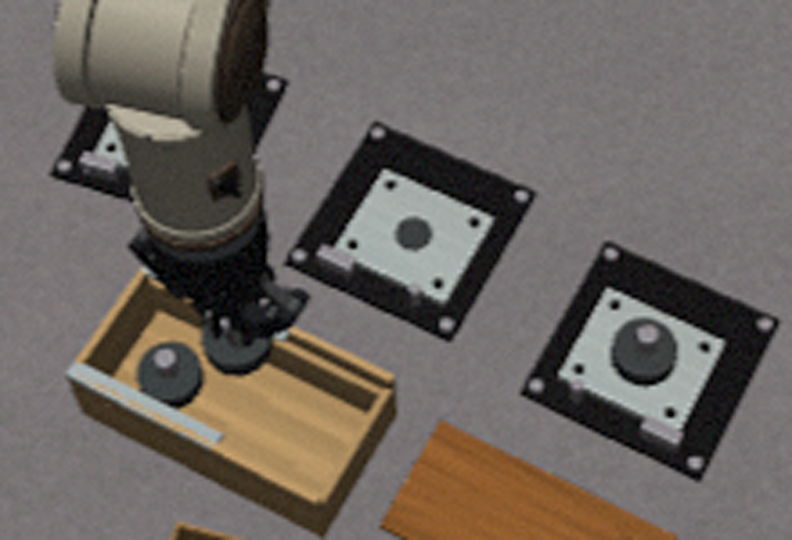

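Weight A stands central on its plate; the second weight is held. Place it and fetch the third.

```bash
python3 - <<'E'
from h import *
p=read_camera("scene"); print(fitplate(p,"M"))
place("M",-0.3,7.6)
pick(687,-152)
p=read_camera("scene"); cv2.imwrite("pics/w4.png",p["image"])
for k in "AMR": print(k,fitplate(p,k))
E
```

```text
(np.float64(-0.1), np.float64(7.7), 0.1, 127)
over 13.2 [-0.2  0.3 -3.3]
down True [493.9 -43.   31.1] 12.9 [-1.3 -0.8  6. ]
88.4
desc False [ 687.7 -152.    19.9] [-0.3 -0.1 -0.1]
grip 13.5 91.0
up 12.5 [-1.2  0.7 -2.4]
A (np.float64(-0.0), np.float64(-3.3), 0.1, 133)
M (np.float64(-0.1), np.float64(7.6), 0.2, 128)
R (np.float64(-0.4), np.float64(5.5), 0.3, 73)
```

View pics/w4.png

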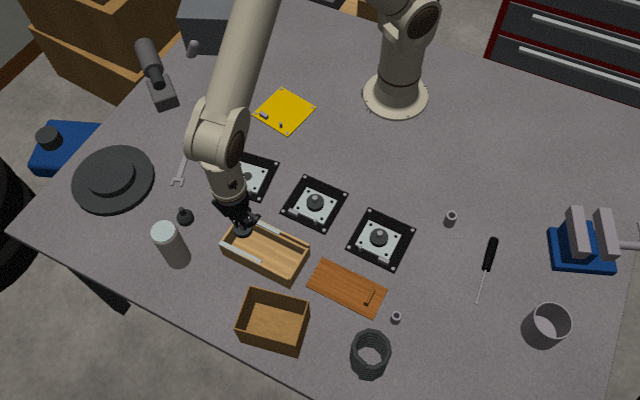

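```bash
python3 - <<'E'
from h import *
place("R",-0.4,4.5)
move_pose([500,330,230],QW)
p=read_camera("scene"); q=read_camera("top"); cv2.imwrite("pics/e1.png",p["image"]);crop(q,220,110,220,130,3.6,"pics/e1t.png")
V,U=np.mgrid[0:400,0:640]; W=pix2w(p,U,V,d=p["range_z"])
for k in "AMR":
    f=fitplate(p,k); c=F(k,f[0],f[1]); m=(np.hypot(W[...,0]-c[0],W[...,1]-c[1])<30)&(W[...,2]>50)
    print(k,f,"top",fitplate(q,k),"knob",W[m].mean(0).round(1),m.sum(),"in fixture",inF(k,W[m].mean(0)[:2]).round(1))
for th in("lid","socket_a","ball_joint","screwdriver","wrench"):
    for d in regions_of(p,th)[:2]: print(th,round(d["conf"],2),np.median(W[d["mask"]],0).round(1))
print(get_state()["t"])
E
```

```text
over 12.8 [ 0.2 -1.4 -1.5]
down True [ 496.9 -267.4   31.1] 13.0 [-1.4  0.1  6.2]
95.5
A (np.float64(-0.1), np.float64(-3.3), 0.1, 135) top (np.float64(-1.1), np.float64(-5.6), -0.2, 32) knob [513.8 162.1  57.1] 31 in fixture [ 1.9 -3.6]
M (np.float64(-0.1), np.float64(7.7), 0.2, 129) top (np.float64(-1.6), np.float64(6.9), 0.1, 78) knob [493.9 -42.6  57.4] 25 in fixture [0.8 7.8]
R (np.float64(-0.4), np.float64(4.6), -0.1, 124) top (np.float64(-1.7), np.float64(4.4), 0.3, 78) knob [ 496.5 -266.2   56.8] 26 in fixture [0.2 5. ]
lid 0.89 [674.9 145.2   6.4]
lid 0.16 [479.  -53.1   7.4]
socket_a 0.58 [383.4 319.7  31.1]
socket_a 0.56 [700.  288.   34.2]
ball_joint 0.7 [ 697.9 -346.3   29.3]
ball_joint 0.39 [475.2 -54.4   7.4]
screwdriver 0.82 [424.6 445.6  23. ]
wrench 0.82 [ 549.8 -465.7    8.3]
98.025
```

View pics/e1.png

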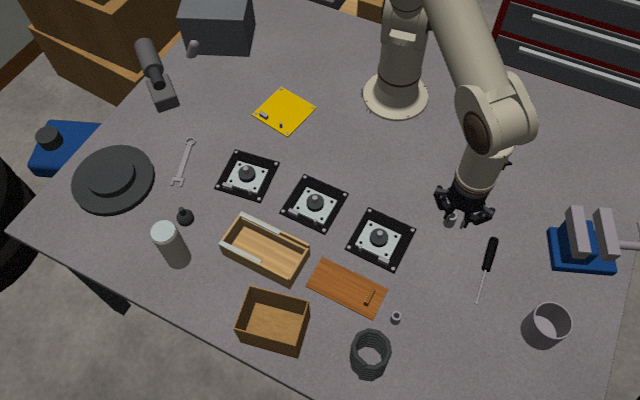

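View pics/e1t.png

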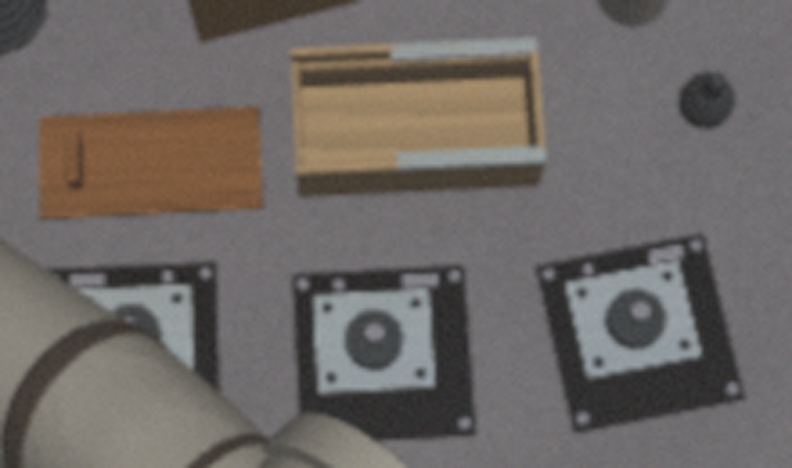

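```bash
python3 - <<'E'
from h import *
print(close_job())
E
```

```text
the job is handed in; nothing more can be done
None
```

I squared all three plates against their pegs and stop blocks, laid the lid flat on the bench, and stood one weight on each plate. I handed the job in at about 98 s. All three plates were there, so no weight was spare and the box is empty.

**Last checks (scene camera):**

| Plate | x off | y off | Angle off | Weight from plate centre |
|---|---|---|---|---|
| Left | -0.1 mm | -3.3 mm | 0.1° | about 2 mm |
| Middle | -0.1 mm | 7.7 mm | 0.2° | about 1 mm |
| Right | -0.4 mm | 4.6 mm | -0.1° | about 1 mm |

- **Lid:** its top measured about 5 mm above the bench, even at four points, so it lies flat.
- **Bystanders:** their last measured or visible positions match the start, within viewing error.

**Failed or disagreed:**
- **Fingertip height:** the closed fingertips turned out to be about 8 mm behind the reported TCP, not 19 mm ahead. My first two pushes therefore passed above the plate. I measured the true height by touching the bench and corrected all later heights.
- **Top camera:** it read plate x about 1 mm lower than the scene camera (-1.1 to -1.7 mm). The arm partly hid the left plate from it, so that fit was weak.
- **Plate seating:** each plate needed a sideways push to centre it. The left plate also needed a second seating push, because it still sat about 1.2° off after the first.
- **Disturbances:** I saw no knocked plate and no slackened grip.

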